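Refit a plug-in module and close up an open instrument unit

TASK

Close up the open grey control unit on the granite plate: drop the plug-in module fully home in its socket, swing the latch arm shut over it, then gently set the aluminium cover plate onto the unit's two guide pins, handle up, so that it lies flush. Let go of everything, and leave the wooden case, the ring gauge and the V-block where they are.

Things in the scene. Friction and masses are not known exactly. Their poses are not given: they have to be found in the camera images.
- housing: Control unit, open grey sheet-metal U chassis fixed to the surface, 160 (x) x 200 (y) mm. Origin: centre of its underside. Floor 12 mm thick. Walls at y = +-100 mm; their tops are flanges turned inward to y = +-74 mm, 92 mm above the surface. Top and x sides open. Black socket block (88 x 80 mm, top at 34 mm) on the floor; latch tower (90 mm high, x 48 to 64, y -28 to 28 mm) at its +x side.
- socket (a point): Centre of the floor of the socket's pocket, in the control unit at (-12, 0, 16) mm; axes as the housing. The pocket is 54 mm (x) by 44 mm (y), 18 mm deep, open upward, with a 3 mm chamfered mouth.
- seat (a point): Centre of the plane where the cover's underside rests (tops of the flanges), in the housing at (0, 0, 92) mm; axes as the housing.
- pin_a (a point): Foot of one steel guide pin, on the flange at (-55, 86, 92) mm in the housing: 9 mm diameter, 17 mm tall, the last 7 mm tapered.
- pin_b (a point): Foot of the other guide pin, alike, at (55, -86, 92) mm in the housing.
- latch (a joint): Angle of the latch arm (rad) about its hinge, which runs along the housing's y axis: 0 = shut, lying level towards the housing's -x over the module; about 1.57 = standing straight up, up to 1.9 = leaning back to +x. It has friction and stays where it is left (about 1.5 N at the tip).
- latch_hinge (a point): Point on the latch arm's hinge axis, in the housing at (56, 0, 82) mm. The arm is a flat steel bar 94 mm long, 14 mm wide, 9 mm thick, centred on the line from hinge to tip. Shut, its underside lies 1.5 mm above the top of a fully seated module and its top 5 mm below the cover.
- latch_tip (a point): Centre of the cross bar (40 mm along the housing's y, 14 mm x 9 mm) at the free end of the latch arm, 92 mm from the hinge.
- module: Plug-in module, a grey plastic block 50 (x) x 40 (y) x 60 (z) mm standing upright, 0.16 kg, with a slightly narrower foot (46 x 36 mm, 4 mm high) and a white patch on top. Origin: centre of its underside. Either way round (half turn) fits the socket, its 50 mm side along the housing's x.
- cover: Aluminium cover plate 150 (x) x 200 (y) x 5 mm, about 0.4 kg, lying flat. Origin: centre of its underside. Two 13 mm through holes at (x, y) = (-55, 86) and (55, -86) mm take the guide pins; a half turn fits as well. Bridge handle on top, centred: steel bar 90 mm along y, 12 mm wide (x), from 29 to 41 mm above the underside, on legs at y = +-39 mm.
- wood_case: Bystander: closed wooden gauge case with steel corners, 90 x 200 x 47 mm. Origin: centre of its underside.
- ring_gauge: Bystander: steel ring gauge, 72 mm outer diameter, 22 mm high, lying flat. Origin: centre of its underside.
- v_block: Bystander: dark steel V-block, 70 x 60 x 50 mm, with a slot along x on top. Origin: centre of its underside.

How it is judged:
On the way, in this order (a step that is already met when the one before it is completed fails the run):
1. the module stands fully home in the socket, latch still open (horizontal distance between module and socket below 0.005 m and z of module in the frame of socket between -0.003 and 0.003 m and angle between module's own z axis and vertical below 0.06 rad and value of joint latch above 0.6 rad), for 0.2 s.
2. the latch arm is shut over the seated module (horizontal distance between module and socket below 0.005 m and z of module in the frame of socket between -0.003 and 0.003 m and angle between module's own z axis and vertical below 0.06 rad and value of joint latch below 0.1 rad), for 0.2 s.
3. the cover plate lies flush on both flanges, on its two pins (horizontal distance between cover and seat below 0.006 m and z of cover in the frame of seat between -0.003 and 0.003 m and angle between cover's own z axis and vertical below 0.04 rad and angle between the x axis of cover and the x axis of housing, either way round below 0.06 rad), for 0.2 s.
At the end, for the whole second after the job is handed in: Module upright in the socket, within 5 mm of its centre and 3 mm of its floor; latch below 0.1 rad; cover handle up on the flanges, both pins in its holes: within 6 mm of the seat centre, 3 mm in height, 0.06 rad in direction, 0.04 rad of level; both at rest (all of step 2 and all of step 3 and linear speed of each of cover, module below 0.02 m/s); the robot touches nothing.
It fails at once if a bystander (wooden case, ring gauge, V-block) is moved more than 20 mm (distance of any of wood_case, ring_gauge, v_block from where it was at the start of the episode above 0.02 m).
It fails at once if the cover is dropped or slammed onto the unit (faster than 0.4 m/s just over its seat) (horizontal distance between cover and seat below 0.03 m and z of cover in the frame of seat between -0.02 and 0.02 m and linear speed of cover above 0.4 m/s).
It also fails if it takes over 69 s, if anything falls off the work surface, if the arm or the gripper's body presses on something with over 40 N, if the wrist force passes 120 N, or if a joint passes its speed limit or range.

ROBOT

A 7-joint arm with a two-finger parallel gripper is mounted at the origin on the work surface. World frame = base frame: x ahead of the robot, y to its left, z up, the work surface at z = 0. Lengths are in m, angles in rad, forces in N, time in s.
With the tool pointing down it reaches from about 0.4 to 0.875 m from the base axis. Payload 19.3 kg.
Tool frame: the origin (TCP) lies between the finger pads; the fingertips stand 22 mm ahead of it and the grasp point (between the pads) lies 3 mm ahead of it; z points along the fingers, y is the direction in which the jaws open and shut (so a half turn about z gives the same grasp; the last joint's range is limited). The gripper opens to 85 mm and grips with 20 to 120 N. Pads are 22 mm wide; open, the fingers measure 114 mm over their backs; the gripper's body (76 mm by 85 mm) begins 54 mm behind the grasp point. The pads swing forward as they close: fully open they stand 13 mm farther back than shut.
Start: joints at [-1.303, 0.521, -0.036, 1.599, 0.021, 1.021, -0.113], TCP at [0.207, 0.59, 0.221] pointing down, gripper open.
Joint ranges: [-2.91, 2.91], [-0.3, 2.13], [-1.5, 1.42], [0.17, 2.43], [-1.26, 4.41], [0.16, 1.93], [-2.52, 2.52]. Speed limits (rad/s): [1.89, 1.89, 2.39, 2.39, 3.01, 3.01, 3.01].

INTERFACE

Orientations are given as a rotation vector (axis times angle).
In Python, from station import ctrl gives the robot as it stands. The module is installed in compiled form; this text tells all that it offers.
- The arm moves only by the tool play_rows, never from a script. Its argument "steps" is a list of rows, each a list of 2 entries, a list of its own where there are three numbers: the shift along the tool's x, y, z in mm, then the turn, a rotation vector about the tool's x, y, z in degrees. A call has 1 to 20 rows; each row is the pose to reach, as a shift and turn from the pose commanded when the call began, along the tool's axes at that moment; what a row does not reach only later rows make up. A row lasts 1/12 s, in which the tool goes at most 41.7 mm and 7.16 degrees, less where a joint would pass 70% of its speed; a pose out of reach is approached as far as the arm can. A call with a gripper value outside its range is refused whole. "hand" is the opening, from -1 (shut) to 1 (fully open), set as the call begins (left out, the last holds). The fingers move at their own pace and stop on an object; "grip_force" is the grip in N (left out, the last holds). Time passes only in rows, so rows that repeat a pose let the fingers close. It gives the time, the measured TCP pose, the force and the opening at its end, in the units of the state.
- ctrl.sense(): the state, without advancing time (a new reading comes with each control period).
- ctrl.snapshot(name): name is "scene" or "top" or "wrist"; returns a dict with "pixels" (480x640x3 uint8, blue, green, red), "K" (3x3 intrinsics, pixels), "T" (4x4, takes a point from camera to world coordinates). Camera axes: x right, y down, z forward; pixel columns grow to the right and rows downward; lengths in m; the calibration is good to about 2 mm. A picture is of the moment at which its call begins. There is no depth.
- ctrl.sign_off(): hands the job in, once; it reports no verdict.
The state is a dict: "time": time; "joint_pos": joint angles; "qvel": joint speeds; "joint_torque": joint torques, N m; "eef_pos": TCP position; "tool_rot": TCP orientation; "wrist_force": force on the tool from outside, world axes, zero at the start; "wrist_torque": the same for the moment, N m; "finger_gap": finger opening in m.
Only numpy, scipy, OpenCV 4.12 (cv2) and the standard library are available. Lean on these libraries where they do the work, as an engineer would, in place of code of your own. Each camera call takes 0.05 s, during which the arm holds its last target. There are 200 camera calls.

## Working session

There is one attempt and no reset: what is moved stays moved. The work goes in short steps, Python scripts to look and compute and a tool call to move; the robot and the scene stay as the last step left them, time stands still between calls to the robot, and variables do not carry over. Pictures are saved under pics/ and viewed, about 8 in all and at most 12, crops included, and the job is handed in when it is done.

Besides the shell and the picture viewer there is one more tool, called as name(argument=value, ...), one argument or row to a line, values as JSON. play_rows: Moves the arm, as the interface text tells. Its arguments: {"type":"object","properties":{"steps":{"type":"array","items":{"type":"array"}},"hand":{"type":"number"},"grip_force":{"type":"number"}},"required":["steps"]}

```bash
mkdir -p pics
cat > h.py <<'E'
import numpy as np, cv2
from scipy.spatial.transform import Rotation as R
from station import ctrl
def snap(n,f):
    s=ctrl.snapshot(n); cv2.imwrite('pics/'+f+'.png',s['pixels']); np.savez('pics/'+f+'.npz',K=s['K'],T=s['T']); return s
def ray(f,uv,z):
    d=np.load('pics/'+f+'.npz'); K,T=d['K'],d['T']
    r=T[:3,:3]@np.linalg.solve(K,[uv[0],uv[1],1.]); o=T[:3,3]
    return o+r*(z-o[2])/r[2]
def proj(f,p):
    d=np.load('pics/'+f+'.npz'); K,T=d['K'],d['T']
    c=K@(T[:3,:3].T@(np.array(p)-T[:3,3])); return c[:2]/c[2]
E
python3 - <<'E'
from h import *
for n in ['top','scene']:
    s=snap(n,n+'0'); print(s['T'][:3,3])
s=ctrl.sense(); print(s['eef_pos'],s['tool_rot'],R.from_rotvec(s['tool_rot']).as_matrix().round(3),s['finger_gap'],s['time'])
E
```

```text
[ 0.47987182 -0.00381347  1.00074942]
[ 1.17588989 -0.03026982  0.94375005]
[0.20704726 0.58939375 0.22051279] [-5.28049725e-01 -3.09677792e+00  1.51109427e-03] [[-0.943  0.331 -0.   ]
 [ 0.331  0.943 -0.001]
 [-0.    -0.001 -1.   ]] 0.08532932647603246 0.1
```

View pics/top0.png

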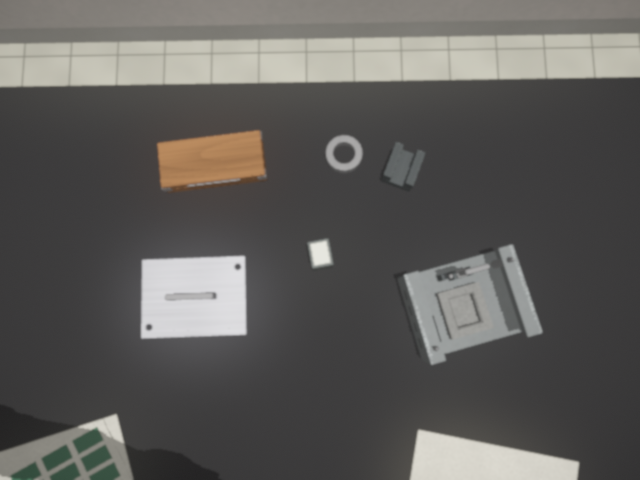

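View pics/scene0.png

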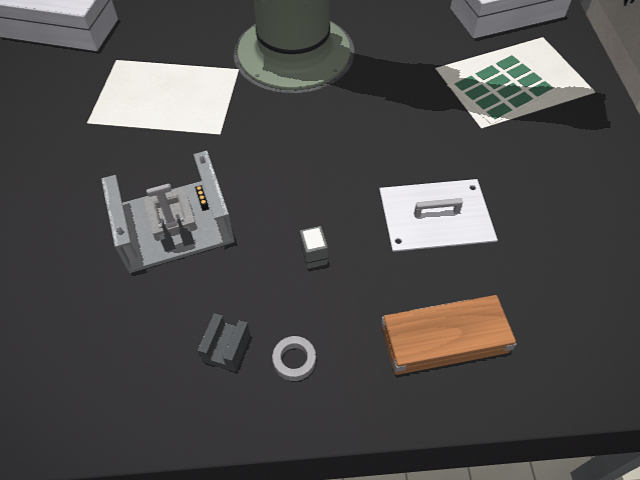

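Run:
```python
from h import *
t=cv2.imread('pics/top0.png'); s=cv2.imread('pics/scene0.png')
c=lambda im,x,y,w,h,k: cv2.resize(im[y:y+h,x:x+w],None,fx=k,fy=k,interpolation=cv2.INTER_CUBIC)
a=c(t,390,235,160,135,2.5*1); b=c(s,95,145,160,135,2.5)
d=c(t,130,245,125,100,2.5); e=c(t,300,230,40,45,5); f=c(s,370,170,140,90,2)
W=np.zeros((600,800,3),np.uint8)
for im,x,y in((a,0,0),(b,400,0),(d,0,340),(e,315,340),(f,516,340)):
    h,w=im.shape[:2]; h=min(h,600-y); w=min(w,800-x); W[y:y+h,x:x+w]=im[:h,:w]
cv2.imwrite('pics/m.png',W)
```

```text
(no output)
```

View pics/m.png

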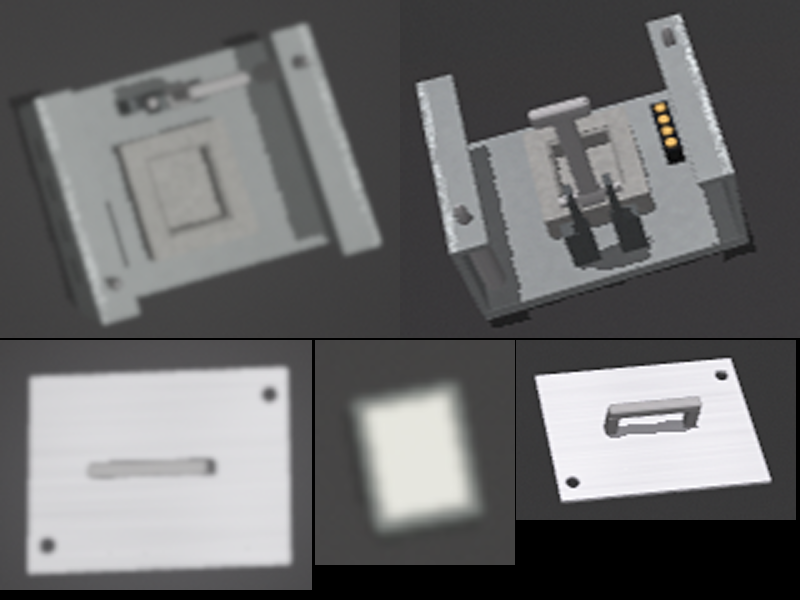

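Run:
```python
from h import *
A=lambda x,y:(x/2.5+390,y/2.5+235); B=lambda x,y:((x-400)/2.5+95,y/2.5+145)
D=lambda x,y:(x/2.5+130,(y-340)/2.5+245); E=lambda x,y:((x-315)/5+300,(y-340)/5+230)
F=lambda x,y:((x-516)/2+370,(y-340)/2+170)
def fit(q,w): # 2D rigid
    q=np.array(q)[:,:2];w=np.array(w)[:,:2];qc,wc=q.mean(0),w.mean(0)
    z=((w-wc)@[1,1j])@np.conj((q-qc)@[1,1j]);th=np.angle(z);M=np.array([[np.cos(th),-np.sin(th)],[np.sin(th),np.cos(th)]])
    t=wc-M@qc; return t.round(4),round(np.degrees(th),2),((q@M.T+t-w)*1e3).round(1).tolist()
H=[(-.055,.086),(.055,-.086)]
for z in (.1,.105,.109):
    a=fit(H,[ray('top0',A(112,283),z),ray('top0',A(299,61),z)])
    b=fit(H,[ray('scene0',B(669,37),z),ray('scene0',B(462,214),z)])
    print('H',z,a,b)
# flange outer corners in top, z=.092: (+x,-y),( -x,-y),(+x,+y),(-x,+y)
print('Hc',fit([(.08,-.1),(-.08,-.1),(.08,.1),(-.08,.1)],[ray('top0',A(*p),.092) for p in((308,23),(381,245),(37,97),(103,325))]))
print('cov',fit(H,[ray('top0',D(269,394),.005),ray('top0',D(47,545),.005)]),fit([(.075,.1),(.075,-.1),(-.075,-.1),(-.075,.1)],[ray('top0',D(*p),.005) for p in((30,376),(289,367),(291,565),(28,574))]))
print('cov scene holes',ray('scene0',F(721,375),.005),ray('scene0',F(572,482),.005),'top',ray('top0',D(269,394),.005),ray('top0',D(47,545),.005))
print('hand',ray('top0',D(88,470),.041),ray('top0',D(215,466),.041))
mc=[ray('top0',E(*p),.06) for p in((355,402),(458,384),(480,514),(378,530))]
print('mod',np.round(mc,4).tolist(),np.mean(mc,0)); print(ray('scene0',(314,239),.06))
for z in(.15,.165,.174):print('tip',ray('top0',A(222,86),z),ray('scene0',B(560,110),z))
```

```text
H 0.1 (array([ 0.4917, -0.2594]), np.float64(15.28), [[-0.2, 0.2], [0.2, -0.2]]) (array([ 0.4944, -0.2592]), np.float64(14.56), [[-0.2, 0.2], [0.2, -0.2]])
H 0.105 (array([ 0.4916, -0.258 ]), np.float64(15.28), [[-0.7, 0.6], [0.7, -0.6]]) (array([ 0.4984, -0.2579]), np.float64(14.56), [[-0.7, 0.6], [0.7, -0.6]])
H 0.109 (array([ 0.4916, -0.2569]), np.float64(15.28), [[-1.0, 0.9], [1.0, -0.9]]) (array([ 0.5017, -0.2568]), np.float64(14.56), [[-1.0, 1.0], [1.0, -1.0]])
Hc (array([ 0.4916, -0.2622]), np.float64(14.71), [[-0.4, -0.0], [-0.1, -0.1], [-1.0, 0.4], [1.5, -0.2]])
cov (array([0.5113, 0.2491]), np.float64(-178.61), [[0.0, -0.0], [-0.0, 0.0]]) (array([0.5109, 0.2486]), np.float64(1.35), [[-1.0, -1.3], [-1.0, 1.3], [0.9, 0.7], [1.1, -0.7]])
cov scene holes [0.45677008 0.33456537 0.005     ] [0.57111345 0.16530082 0.005     ] top [0.56833423 0.16442299 0.005     ] [0.45420392 0.33367773 0.005     ]
hand [0.50993475 0.29274332 0.041     ] [0.5119099 0.1979825 0.041    ]
mod [[0.6067, 0.0256, 0.06], [0.613, -0.0125, 0.06], [0.5648, -0.0199, 0.06], [0.5593, 0.0175, 0.06]] [0.58594434 0.0026717  0.06      ]
[0.58917415 0.00532723 0.06      ]
tip [ 0.5463528  -0.25824683  0.15      ] [ 0.52392221 -0.25295255  0.15      ]
tip [ 0.54518064 -0.25376079  0.165     ] [ 0.53624286 -0.24874437  0.165     ]
tip [ 0.54447734 -0.25106916  0.174     ] [ 0.54363525 -0.24621946  0.174     ]
```

```bash
cat >> h.py <<'E'
def go(p,a):
    """row (mm, deg) from measured pose to TCP at p, tool down, tool y at world angle a deg"""
    s=ctrl.sense(); M=R.from_rotvec(s['tool_rot']).as_matrix(); a=np.radians(a); c,n=np.cos(a),np.sin(a)
    T=np.array([[-n,c,0],[c,n,0],[0,0,-1]]); T=np.column_stack([[-n,c,0],[c,n,0],[0,0,-1]])
    print('t',s['time'],'row',(M.T@(np.array(p)-s['eef_pos'])*1e3).round(1).tolist(),np.degrees(R.from_matrix(M.T@T).as_rotvec()).round(1).tolist(),'F',np.round(s['wrist_force'],1),'gap',round(s['finger_gap'],4),'y ang',np.degrees(np.arctan2(M[1,1],M[0,1])).round(2), 'pos',np.round(s['eef_pos'],4),'q',np.round(s['joint_pos'],2))
E
python3 -c "
from h import *
go([.587,.004,.24],99)"
```

```text
t 0.1 row [-552.5, -426.4, -19.0] [-0.1, -0.0, -28.4] F [ 0.6 -0.2 -0. ] gap 0.0853 y ang 70.65 pos [0.207  0.5894 0.2205] q [-1.3   0.52 -0.04  1.6   0.02  1.02 -0.11]
```

play_rows(
  steps=[
    [[-552.5,-426.4,-19],[0,0,-28.4]],
    [[-552.5,-426.4,-19],[0,0,-28.4]],
    [[-552.5,-426.4,-19],[0,0,-28.4]],
    [[-552.5,-426.4,-19],[0,0,-28.4]],
    [[-552.5,-426.4,-19],[0,0,-28.4]],
    [[-552.5,-426.4,-19],[0,0,-28.4]],
    [[-552.5,-426.4,-19],[0,0,-28.4]],
    [[-552.5,-426.4,-19],[0,0,-28.4]],
    [[-552.5,-426.4,-19],[0,0,-28.4]],
    [[-552.5,-426.4,-19],[0,0,-28.4]],
    [[-552.5,-426.4,-19],[0,0,-28.4]],
    [[-552.5,-426.4,-19],[0,0,-28.4]],
    [[-552.5,-426.4,-19],[0,0,-28.4]],
    [[-552.5,-426.4,-19],[0,0,-28.4]],
    [[-552.5,-426.4,-19],[0,0,-28.4]],
    [[-552.5,-426.4,-19],[0,0,-28.4]],
    [[-552.5,-426.4,-19],[0,0,-28.4]],
    [[-552.5,-426.4,-19],[0,0,-28.4]],
    [[-552.5,-426.4,-19],[0,0,-28.4]],
    [[-552.5,-426.4,-19],[0,0,-28.4]],
  ],
  hand=1,
)

```text
time: 1.77
eef_pos: [0.5867, 0.0047, 0.2396]
tool_rot: [0.248, -3.131, -0.001]
wrist_force: [0.3, 0.6, -0.5]
finger_gap: 0.0851
```

```bash
python3 -c "
from h import *
go([.587,.004,.24],99)
s=snap('wrist','w1');print(s['T'].round(3))
cs=[(.025,.02),(-.025,.02),(-.025,-.02),(.025,-.02)]
M=R.from_euler('z',9,degrees=True).as_matrix()
print([proj('w1',M@[x,y,0]+np.array([.587,.004,.06])).round().tolist() for x,y in cs])
"
```

```text
t 1.7667 row [-0.2, -0.7, -0.4] [0.0, -0.0, 0.1] F [ 0.3  0.6 -0.5] gap 0.0851 y ang 99.05 pos [0.5867 0.0047 0.2396] q [-0.15  0.44  0.06  1.69 -0.03  1.02  1.65]
[[-0.158  0.948  0.274  0.518]
 [ 0.987  0.152  0.044 -0.006]
 [ 0.     0.278 -0.961  0.392]
 [ 0.     0.     0.     1.   ]]
[[336.0, 241.0], [337.0, 191.0], [296.0, 191.0], [297.0, 241.0]]
```

View pics/w1.png

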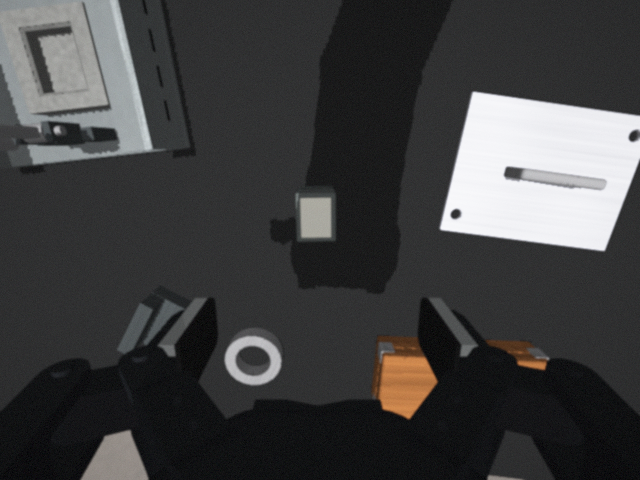

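play_rows(
  steps=[
    [[0,-0.7,120],[0,0,0]],
    [[0,-0.7,120],[0,0,0]],
    [[0,-0.7,120],[0,0,0]],
    [[0,-0.7,120],[0,0,0]],
    [[0,-0.7,185.5],[0,0,0]],
    [[0,-0.7,185.5],[0,0,0]],
    [[0,-0.7,185.5],[0,0,0]],
    [[0,-0.7,185.5],[0,0,0]],
    [[0,-0.7,185.5],[0,0,0]],
    [[0,-0.7,185.5],[0,0,0]],
  ],
)

```text
time: 2.65
eef_pos: [0.5885, 0.0038, 0.057]
tool_rot: [-0.248, 3.129, 0.0]
wrist_force: [0.9, 0.2, 0.8]
finger_gap: 0.0854
```

play_rows(
  steps=[
    [[0,0,0],[0,0,0]],
    [[0,0,0],[0,0,0]],
    [[0,0,0],[0,0,0]],
    [[0,0,0],[0,0,0]],
    [[0,0,0],[0,0,0]],
    [[0,0,0],[0,0,0]],
    [[0,0,0],[0,0,0]],
    [[0,0,0],[0,0,0]],
    [[0,0,0],[0,0,0]],
    [[0,0,0],[0,0,0]],
  ],
  hand=-1,
  grip_force=40,
)

```text
time: 3.48
eef_pos: [0.5872, 0.0035, 0.0544]
tool_rot: [0.248, -3.132, 0.0]
wrist_force: [-0.0, -0.7, -0.6]
finger_gap: -0.0001
```

play_rows(
  steps=[
    [[0,0,-120],[0,0,0]],
    [[0,0,-120],[0,0,0]],
    [[0,0,-120],[0,0,0]],
    [[0,0,-120],[0,0,0]],
    [[0,0,-120],[0,0,0]],
    [[0,0,-120],[0,0,0]],
  ],
)

```text
time: 3.98
eef_pos: [0.5869, 0.0036, 0.1742]
tool_rot: [0.248, -3.132, -0.0]
wrist_force: [0.1, 0.2, -0.7]
finger_gap: -0.0
```

```bash
python3 -c "
from h import *
H=np.array([.4925,-.2605,0]); M=R.from_euler('z',14.9,degrees=True).as_matrix()
go(M@[-.012,0,.0]+H+[0,0,.19],104.9)"
```

```text
t 3.9833 row [146.7, -247.2, -15.8] [0.0, -0.0, -5.9] F [ 0.1  0.2 -0.7] gap -0.0 y ang 99.05 pos [0.5869 0.0036 0.1742] q [-0.14  0.52  0.05  1.75 -0.03  0.87  1.65]
```

```bash
python3 -c "
from h import *
s=snap('scene','s2');s2=snap('wrist','w2')
W=np.hstack([s['pixels'][100:400,100:500],cv2.resize(s2['pixels'],(400,300))]);cv2.imwrite('pics/m2.png',W)"
```

```text
(no output)
```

View pics/m2.png

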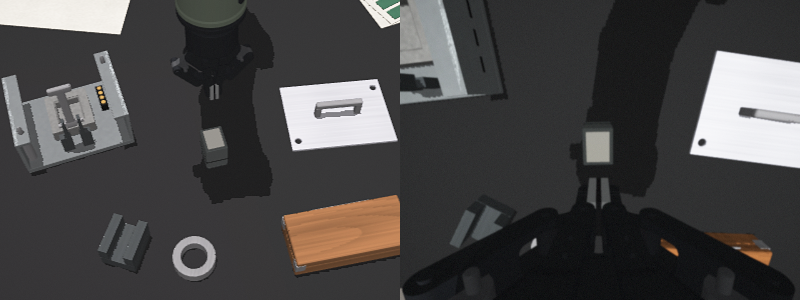

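```bash
python3 -c "
from h import *
d=np.load('pics/w2.npz');print(d['T'].round(3),d['K'])
for f in('s2','w2'):
  for p in([.587,.0036,.152],[.587,.004,.06]):print(f,p,proj(f,p).round())
print(ray('w2',(316,232),.06),ray('s2',(314,232),.06),ray('s2',(314,200),.152))
d=cv2.imread('pics/w2.png');cv2.imwrite('pics/w2c.png',d[150:350,200:440])
d=cv2.imread('pics/w1.png')
print(d[160:260:4,316].mean(1).round()); print(cv2.imread('pics/s2.png')[180:280:3,314].mean(1).round())
"
```

```text
[[-0.158  0.949  0.274  0.518]
 [ 0.987  0.152  0.044 -0.007]
 [-0.     0.277 -0.961  0.326]
 [ 0.     0.     0.     1.   ]] [[340.56529342   0.         317.35846883]
 [  0.         340.56529342 241.66799048]
 [  0.           0.           1.        ]]
s2 [0.587, 0.0036, 0.152] [312. 207.]
s2 [0.587, 0.004, 0.06] [313. 238.]
w2 [0.587, 0.0036, 0.152] [317. 276.]
w2 [0.587, 0.004, 0.06] [318. 234.]
[0.58577564 0.0025396  0.06      ] [0.57410178 0.00652752 0.06      ] [0.57217996 0.0078388  0.152     ]
[ 25.  21.  28.  31.  23.  28.  21.  44.  57.  73. 166. 167. 168. 166.
 167. 168. 166. 163. 168. 154.  60.  25.  25.  27.  27.]
[ 24.  24.  13.  14.  11.  26.  27.  31.  33.  33.  33.  31.  31.  31.
  32.  32.  91. 151. 150. 151. 150. 150. 152.  69.  63.  63.  63.  35.
  64.  47.  32.  34.  33.  31.]
```

```bash
python3 -c "
from h import *
a=cv2.imread('pics/w2.png')[220:340,250:390];b=cv2.imread('pics/s2.png')[160:250,260:370]
W=np.zeros((500,800,3),np.uint8)
a=cv2.resize(a,None,fx=3,fy=3);b=cv2.resize(b,None,fx=3.4,fy=3.4);W[:a.shape[0],:a.shape[1]]=a;W[:b.shape[0],424:424+b.shape[1]]=b
cv2.imwrite('pics/m3.png',cv2.convertScaleAbs(W,alpha=1.6,beta=10))
for z in(.152,.162,.172,.182,.192):print(z,proj('w2',[.587,.0036,z]).round(1),proj('s2',[.587,.0036,z]).round(1))
"
```

```text
0.152 [316.9 276.5] [312.2 207.3]
0.162 [316.9 283.7] [312.1 203.6]
0.172 [316.9 291.7] [312.  199.9]
0.182 [316.8 300.8] [311.9 196.2]
0.192 [316.8 311. ] [311.8 192.3]
```

View pics/m3.png

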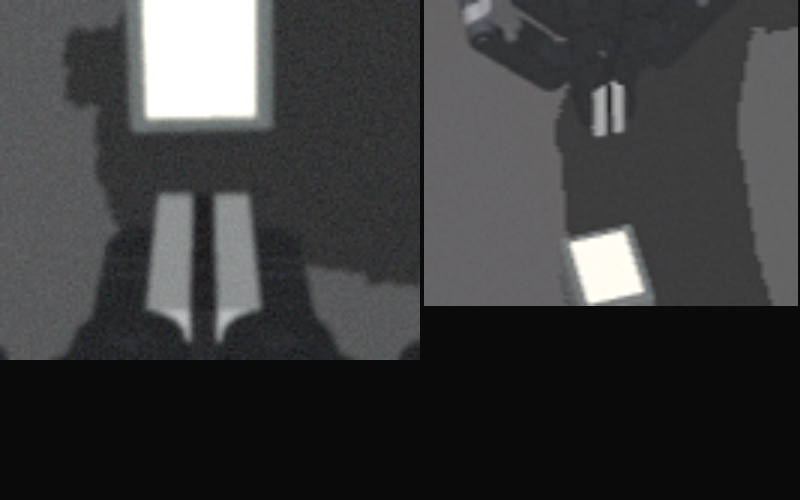

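```bash
python3 -c "
from h import *
from scipy.optimize import fsolve
for w in(0,.011):
  print(w,fsolve(lambda q:[proj('w2',[q[0]-w,.0036,q[1]])[1]-284,proj('s2',[q[0]+w,.0036,q[1]])[1]-199.7],[.587,.17]))
go([.587,.004,.12],99)"
```

```text
0 [0.58416968 0.1689345 ]
0.011 [0.58722583 0.18724709]
t 4.0833 row [-0.6, 0.4, 53.3] [0.0, -0.1, 0.0] F [-0.9 -0.2 -0.3] gap -0.0002 y ang 99.05 pos [0.5865 0.0035 0.1733] q [-0.14  0.52  0.05  1.75 -0.03  0.87  1.65]
```

play_rows(
  steps=[
    [[0,0,0],[0,0,0]],
    [[0,0,0],[0,0,0]],
    [[0,0,0],[0,0,0]],
    [[0,0,0],[0,0,0]],
    [[0,0,40],[0,0,0]],
    [[0,0,40],[0,0,0]],
    [[-0.6,0.4,80],[0,0,0]],
    [[-0.6,0.4,80],[0,0,0]],
    [[-0.6,0.4,120],[0,0,0]],
    [[-0.6,0.4,120],[0,0,0]],
    [[-0.6,0.4,143],[0,0,0]],
    [[-0.6,0.4,143],[0,0,0]],
    [[-0.6,0.4,143],[0,0,0]],
    [[-0.6,0.4,143],[0,0,0]],
  ],
  hand=1,
)

```text
time: 5.25
eef_pos: [0.5886, 0.004, 0.0338]
tool_rot: [-0.247, 3.13, -0.0]
wrist_force: [0.3, -0.4, -0.1]
finger_gap: 0.0855
```

play_rows(
  steps=[
    [[0,0,0],[0,0,0]],
    [[0,0,0],[0,0,0]],
    [[0,0,0],[0,0,0]],
    [[0,0,0],[0,0,0]],
    [[0,0,0],[0,0,0]],
    [[0,0,0],[0,0,0]],
    [[0,0,0],[0,0,0]],
    [[0,0,0],[0,0,0]],
    [[0,0,0],[0,0,0]],
  ],
  hand=-1,
  grip_force=40,
)

```text
time: 6.0
eef_pos: [0.588, 0.0039, 0.0322]
tool_rot: [-0.247, 3.131, -0.0]
wrist_force: [-2.3, -1.2, 9.7]
finger_gap: 0.0391
```

```bash
python3 -c "
from h import *
go([.587,.004,.03],99)
a=snap('wrist','w3')['pixels'];b=snap('scene','s3')['pixels']
W=np.zeros((480,800,3),np.uint8)
W[:,:400]=cv2.resize(a[120:440,180:447],(400,480));W[:,400:]=cv2.resize(b[150:270,260:360],(400,480))
cv2.imwrite('pics/m4.png',cv2.convertScaleAbs(W,alpha=1.6,beta=10))"
```

```text
t 6.0 row [1.0, 0.3, 2.2] [-0.0, 0.0, 0.0] F [-2.3 -1.2  9.7] gap 0.0391 y ang 99.04 pos [0.588  0.0039 0.0322] q [-0.13  0.72  0.03  1.83 -0.04  0.59  1.66]
```

View pics/m4.png

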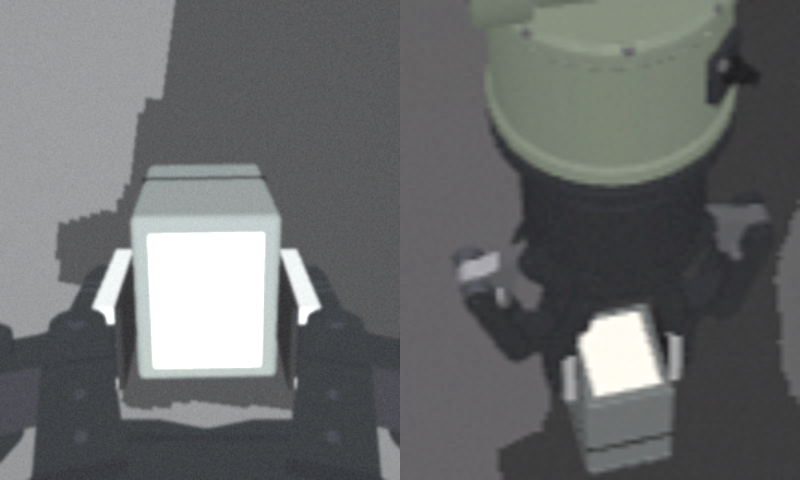

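play_rows(
  steps=[
    [[0,0,-70],[0,0,0]],
    [[0,0,-70],[0,0,0]],
    [[0,0,-145],[0,0,0]],
    [[0,0,-145],[0,0,0]],
    [[0,0,-145],[0,0,0]],
    [[0,0,-145],[0,0,0]],
    [[0,0,-145],[0,0,0]],
  ],
)

```text
time: 6.68
eef_pos: [0.5873, 0.0041, 0.1761]
tool_rot: [0.248, -3.131, -0.0]
wrist_force: [0.7, 0.3, -2.5]
finger_gap: 0.0388
```

```bash
cat >> h.py <<'E'
H=np.array([.493,-.260,0]); HM=R.from_euler('z',14.9,degrees=True).as_matrix()
hw=lambda x,y,z: HM@[x,y,z]+H
E
python3 -c "
from h import *
go(hw(-.012,.15,.175),104.9)
go(hw(-.012,0,.175),104.9)"
```

```text
t 6.6833 row [161.9, -98.0, 1.2] [0.0, -0.0, -5.9] F [ 0.7  0.3 -2.5] gap 0.0388 y ang 99.05 pos [0.5873 0.0041 0.1761] q [-0.15  0.51  0.05  1.75 -0.03  0.88  1.65]
t 6.6833 row [146.6, -247.2, 1.1] [0.0, -0.0, -5.9] F [ 0.7  0.3 -2.5] gap 0.0388 y ang 99.05 pos [0.5873 0.0041 0.1761] q [-0.15  0.51  0.05  1.75 -0.03  0.88  1.65]
```

Held (1.6 N plus). Move around over the socket.

play_rows(
  steps=[
    [[162,-98,0],[0,0,-5.9]],
    [[162,-98,0],[0,0,-5.9]],
    [[162,-98,0],[0,0,-5.9]],
    [[162,-98,0],[0,0,-5.9]],
    [[162,-98,0],[0,0,-5.9]],
    [[162,-98,0],[0,0,-5.9]],
    [[162,-98,0],[0,0,-5.9]],
    [[146.6,-247,0],[0,0,-5.9]],
    [[146.6,-247,0],[0,0,-5.9]],
    [[146.6,-247,0],[0,0,-5.9]],
    [[146.6,-247,0],[0,0,-5.9]],
    [[146.6,-247,0],[0,0,-5.9]],
    [[146.6,-247,0],[0,0,-5.9]],
    [[146.6,-247,0],[0,0,-5.9]],
    [[146.6,-247,0],[0,0,-5.9]],
    [[146.6,-247,0],[0,0,-5.9]],
  ],
)

```text
time: 8.02
eef_pos: [0.482, -0.2616, 0.1764]
tool_rot: [0.411, -3.114, -0.001]
wrist_force: [0.1, -0.7, -0.4]
finger_gap: 0.0391
```

```bash
python3 -c "
from h import *
go(hw(-.012,0,.175),104.9)
a=snap('wrist','w4')['pixels'];b=snap('top','t4')['pixels']
def draw(im,f,h,yaw):
  M=R.from_euler('z',yaw,degrees=True).as_matrix(); P=[(-.039,-.022),(.015,-.022),(.015,.022),(-.039,.022)]
  return np.array([proj(f,M@[x,y,.034]+h) for x,y in P])
print(draw(a,'w4',H,14.9).round(1).tolist()); print(draw(b,'t4',H,14.9).round(1).tolist())
for n,p in dict(pa=(-.055,.086,.109),pb=(.055,-.086,.109)).items():print(n,proj('w4',hw(*p)).round(1),proj('t4',hw(*p)).round(1))
W=np.zeros((600,800,3),np.uint8);W[:600,:800]=cv2.resize(a,(800,600))
cv2.imwrite('pics/m5.png',cv2.convertScaleAbs(W,alpha=1.5,beta=10))"
```

```text
t 8.0167 row [1.0, -1.3, 1.4] [0.0, -0.0, 0.2] F [ 0.1 -0.7 -0.4] gap 0.0391 y ang 105.05 pos [ 0.482  -0.2616  0.1764] q [ 0.33  0.46  0.08  1.85 -0.05  0.83  2.27]
[[290.4, 193.2], [291.5, 252.6], [339.9, 252.7], [341.3, 193.3]]
[[480.6, 320.5], [471.6, 292.2], [449.0, 298.5], [457.8, 326.9]]
pa [449.7 185.4] [435.8 347.6]
pb [197.3 336.2] [512.2 258.2]
```

View pics/m5.png

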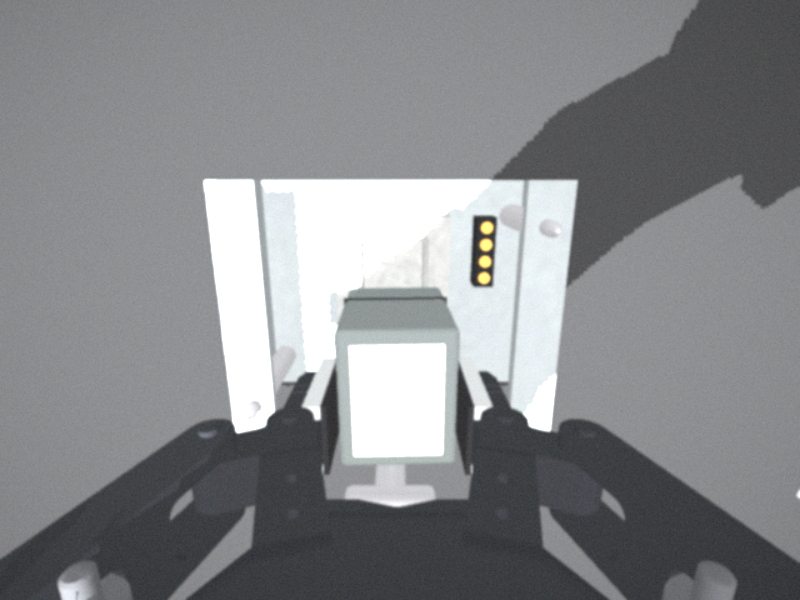

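```bash
cat > f.py <<'E'
from h import *
from scipy.optimize import least_squares
def hfit(f,obs,zfree=True):
    def r(q):
        M=R.from_euler('z',q[2]).as_matrix()
        return np.ravel([proj(f,M@np.array(p)+[q[0],q[1],q[3] if zfree else 0])-np.array(o) for p,o in obs])
    s=least_squares(r,[.493,-.26,.26,0]); print(f,zfree,s.x[:2].round(4),np.degrees(s.x[2]).round(2),'z',s.x[3].round(4),s.fun.round(1).tolist())
E
python3 - <<'E'
from f import *
d=lambda x,y:(x/1.25,y/1.25)
pins=[((-.055,.086,.109),d(557,229)),((.055,-.086,.109),d(254,408))]
fl=[((-.08,-.1,.092),d(204,180)),((-.08,.1,.092),d(577,181)),((.08,-.1,.092),d(238,432)),((.08,.1,.092),d(551,430)),((-.08,-.074,.092),d(252,180)),((-.08,.074,.092),d(527,181))]
for z in(True,False): hfit('w4',pins,z); hfit('w4',fl,z); hfit('w4',pins+fl,z)
fl2=fl[:2]+fl[4:]; hfit('w4',fl2,False)
E
```

```text
w4 True [ 0.492  -0.2591] 14.49 z -0.0115 [0.0, 0.0, -0.0, 0.0]
w4 True [ 0.4926 -0.2616] 15.4 z -0.0045 [2.2, -0.4, -1.9, -2.7, 0.5, 3.4, -3.1, 3.8, 2.1, -0.6, -0.2, -2.5]
w4 True [ 0.4923 -0.2612] 15.31 z -0.0061 [-1.2, -1.4, -3.9, 4.9, 4.2, -0.8, -1.9, -2.6, 1.7, 1.9, -3.3, 2.7, 3.8, -0.9, 0.1, -2.5]
w4 False [ 0.4895 -0.2606] 14.68 z 0.0 [5.5, -2.8, -6.2, 5.1]
w4 False [ 0.4922 -0.2617] 15.4 z 0.0 [-0.6, -1.0, 0.9, -3.3, -1.5, 6.2, -1.1, 6.7, -0.1, -1.2, 1.9, -3.1]
w4 False [ 0.4916 -0.2614] 15.34 z 0.0 [2.3, -1.6, -6.8, 8.5, 0.0, -2.0, 1.8, -4.0, -1.1, 5.5, -0.6, 6.2, 0.6, -2.1, 2.8, -3.8]
w4 False [ 0.4938 -0.2622] 14.95 z 0.0 [-0.9, 0.0, 0.1, 0.1, -0.4, 0.1, 1.2, -0.0]
```

play_rows(
  steps=[
    [[1,-1.3,0],[0,0,0.2]],
    [[1,-1.3,30],[0,0,0.2]],
    [[1,-1.3,60],[0,0,0.2]],
    [[1,-1.3,90],[0,0,0.2]],
    [[1,-1.3,100],[0,0,0.2]],
    [[1,-1.3,104],[0,0,0.2]],
    [[1,-1.3,104],[0,0,0.2]],
    [[1,-1.3,106],[0,0,0.2]],
    [[1,-1.3,108],[0,0,0.2]],
    [[1,-1.3,110],[0,0,0.2]],
    [[1,-1.3,112],[0,0,0.2]],
    [[1,-1.3,114],[0,0,0.2]],
    [[1,-1.3,116],[0,0,0.2]],
    [[1,-1.3,118],[0,0,0.2]],
    [[1,-1.3,118],[0,0,0.2]],
  ],
)

```text
time: 9.37
eef_pos: [0.481, -0.2643, 0.0581]
tool_rot: [0.403, -3.115, -0.0]
wrist_force: [1.1, -0.1, -1.7]
finger_gap: 0.0391
```

```bash
python3 -c "
from h import *
go(hw(-.012,0,.048),104.9)"
```

```text
t 9.3667 row [-0.7, 1.1, 10.1] [0.0, -0.0, -0.2] F [ 1.1 -0.1 -1.7] gap 0.0391 y ang 104.74 pos [ 0.481  -0.2643  0.0581] q [ 0.35  0.64  0.06  1.93 -0.06  0.58  2.28]
```

play_rows(
  steps=[
    [[-0.5,1,2],[0,0,0]],
    [[-0.5,1,4],[0,0,0]],
    [[-0.5,1,6],[0,0,0]],
    [[-0.5,1,8],[0,0,0]],
    [[-0.5,1,9],[0,0,0]],
    [[-0.5,1,10],[0,0,0]],
    [[-0.5,1,10.5],[0,0,0]],
    [[-0.5,1,10.5],[0,0,0]],
  ],
)

```text
time: 10.03
eef_pos: [0.4814, -0.2634, 0.0482]
tool_rot: [-0.403, 3.116, -0.0]
wrist_force: [-1.5, 0.9, 3.6]
finger_gap: 0.0393
```

```bash
python3 -c "
from h import *
go(hw(-.012,0,.048),104.9)"
```

```text
t 10.0333 row [-0.1, 0.3, 0.2] [-0.0, 0.0, -0.2] F [-1.5  0.9  3.6] gap 0.0393 y ang 104.74 pos [ 0.4814 -0.2634  0.0482] q [ 0.35  0.65  0.06  1.93 -0.07  0.56  2.28]
```

play_rows(
  steps=[
    [[0,0,1],[0,0,0]],
    [[0,0,2],[0,0,0]],
    [[0,0,2],[0,0,0]],
    [[0,0,2],[0,0,0]],
  ],
)

```text
time: 10.37
eef_pos: [0.4817, -0.2643, 0.0475]
tool_rot: [-0.402, 3.115, -0.002]
wrist_force: [-7.2, -1.6, 28.1]
finger_gap: 0.039
```

play_rows(
  steps=[
    [[0,0,0],[0,0,0]],
    [[0,0,0],[0,0,0]],
    [[0,0,0],[0,0,0]],
    [[0,0,0],[0,0,0]],
    [[0,0,0],[0,0,0]],
    [[0,0,0],[0,0,0]],
  ],
  hand=0.6,
)

```text
time: 10.87
eef_pos: [0.4813, -0.2633, 0.0459]
tool_rot: [0.403, -3.115, -0.0]
wrist_force: [-0.4, 0.5, 0.2]
finger_gap: 0.0684
```

play_rows(
  steps=[
    [[0,0,-40],[0,0,0]],
    [[0,0,-80],[0,0,0]],
    [[0,0,-120],[0,0,0]],
    [[0,0,-160],[0,0,0]],
    [[0,0,-200],[0,0,0]],
    [[0,0,-220],[0,0,0]],
    [[0,0,-220],[0,0,0]],
    [[0,0,-220],[0,0,0]],
    [[0,0,-220],[0,0,0]],
  ],
  hand=-1,
)

```text
time: 11.62
eef_pos: [0.481, -0.2631, 0.2652]
tool_rot: [0.403, -3.115, -0.001]
wrist_force: [-0.0, -0.8, -0.1]
finger_gap: -0.0003
```

```bash
python3 -c "
from h import *
go(hw(-.012,0,.27),104.9)
go(hw(.12,0,.27),104.9)
a=snap('wrist','w5')['pixels'];b=snap('scene','s5')['pixels']
W=np.zeros((600,800,3),np.uint8);W[:450,:600]=cv2.resize(a,(600,450));W[300:,500:]=cv2.resize(b[130:280,80:230],(300,300))
W=cv2.convertScaleAbs(W,alpha=1.2,beta=5);cv2.imwrite('pics/m6.png',W)"
```

```text
t 11.6167 row [-0.4, -0.1, -4.8] [0.0, -0.0, -0.2] F [-0.  -0.8 -0.1] gap -0.0003 y ang 104.75 pos [ 0.481  -0.2631  0.2652] q [ 0.32  0.35  0.1   1.76 -0.04  1.04  2.26]
t 11.6167 row [-132.4, 0.3, -4.9] [0.0, -0.0, -0.2] F [-0.  -0.8 -0.1] gap -0.0003 y ang 104.75 pos [ 0.481  -0.2631  0.2652] q [ 0.32  0.35  0.1   1.76 -0.04  1.04  2.26]
```

View pics/m6.png

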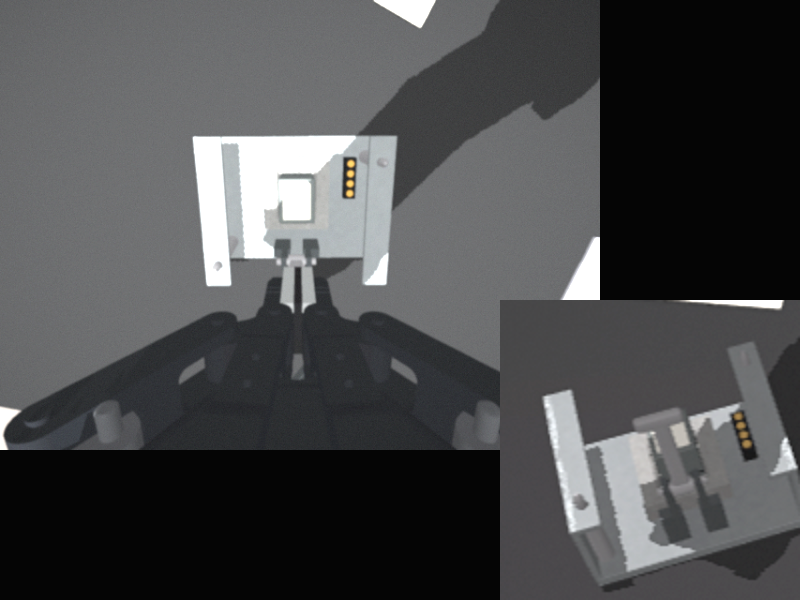

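play_rows(
  steps=[
    [[-40,0,-5],[0,0,0]],
    [[-80,0,-5],[0,0,0]],
    [[-132,0,-5],[0,0,0]],
    [[-132,0,-5],[0,0,0]],
    [[-132,0,-5],[0,0,0]],
    [[-132,0,-5],[0,0,0]],
    [[-132,0,40],[0,0,0]],
    [[-132,0,80],[0,0,0]],
    [[-132,0,115],[0,0,0]],
    [[-132,0,115],[0,0,0]],
    [[-132,0,115],[0,0,0]],
    [[-132,0,115],[0,0,0]],
  ],
)

```text
time: 12.72
eef_pos: [0.6095, -0.2307, 0.1533]
tool_rot: [-0.401, 3.114, -0.002]
wrist_force: [-0.1, -0.5, 1.1]
finger_gap: 0.0003
```

Run:
```python
from f import *
go(hw(.0715,0,.149),104.9)
d=lambda x,y:(x/.9375,y/.9375)
fl=[((-.08,-.1,.092),d(194,136)),((-.08,.1,.092),d(397,136)),((.08,-.1,.092),d(207,285)),((.08,.1,.092),d(386,283)),((-.08,-.074,.092),d(221,136)),((-.08,.074,.092),d(368,136)),((.08,-.074,.092),d(231,285)),((.08,.074,.092),d(363,283))]
for zt in(.1,.109):hfit('w5',[((-.055,.086,zt),d(382,162)),((.055,-.086,zt),d(217,266))],False)
for z in(True,False):hfit('w5',fl,z)
print(ray('w5',d(296,199),.076),hw(-.012,0,.076))
```

```text
t 12.7167 row [48.6, 1.4, 4.2] [-0.1, 0.1, -0.2] F [-0.1 -0.5  1.1] gap 0.0003 y ang 104.69 pos [ 0.6095 -0.2307  0.1533] q [ 0.23  0.64  0.07  1.59 -0.05  0.91  2.14]
w5 False [ 0.4926 -0.262 ] 15.24 z 0.0 [1.0, -0.6, -1.1, 0.9]
w5 False [ 0.4909 -0.2627] 15.3 z 0.0 [3.4, -1.9, -3.8, 2.9]
w5 True [ 0.4931 -0.2615] 15.24 z -0.0018 [-0.2, 1.0, -0.4, -0.7, 0.7, -0.6, -0.7, 0.3, -0.9, 0.7, 2.4, -0.5, -0.2, -0.7, -0.8, 0.4]
w5 False [ 0.4928 -0.2616] 15.24 z 0.0 [-0.8, 0.6, 0.2, -1.0, 0.3, -0.0, -0.2, 0.8, -1.4, 0.4, 2.8, -0.8, -0.6, -0.2, -0.4, 1.0]
[ 0.47934379 -0.26504022  0.076     ] [ 0.48140349 -0.26308559  0.076     ]
```

play_rows(
  steps=[
    [[30,1.4,2],[0,0,0]],
    [[40,1.4,2],[0,0,0]],
    [[48,1.4,2],[0,0,0]],
    [[56,1.4,2],[0,0,0]],
    [[64,1.4,3],[0,0,0]],
    [[70,1.4,4],[0,0,0]],
    [[70,1.4,4],[0,0,0]],
  ],
)

```text
time: 13.3
eef_pos: [0.5402, -0.2467, 0.1473]
tool_rot: [0.402, -3.116, 0.0]
wrist_force: [0.3, -0.5, 0.7]
finger_gap: 0.0
```

Run:
```python
from h import *
go(hw(.0334,0,.141),104.9)
s=snap('scene','s7')['pixels'];cv2.imwrite('pics/m7.png',cv2.resize(s[110:290,70:290],None,fx=3,fy=3))
```

```text
t 13.3 row [15.6, -0.8, 6.3] [-0.0, -0.0, -0.2] F [ 0.3 -0.5  0.7] gap 0.0 y ang 104.71 pos [ 0.5402 -0.2467  0.1473] q [ 0.28  0.56  0.07  1.76 -0.05  0.83  2.2 ]
```

View pics/m7.png

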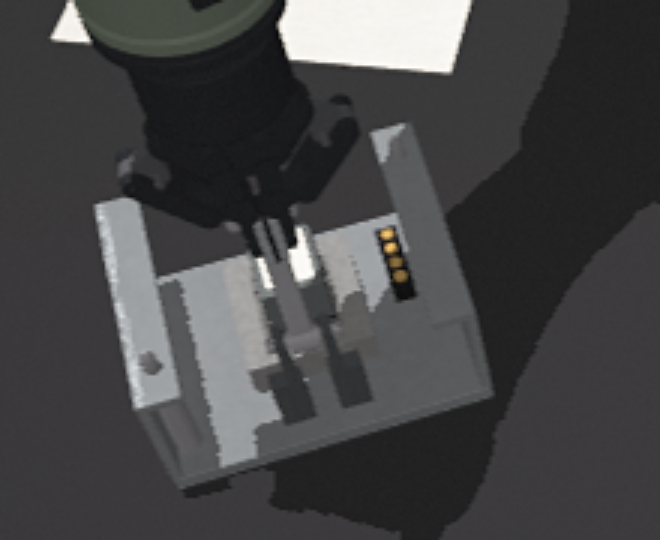

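play_rows(
  steps=[
    [[8,0,3],[0,0,0]],
    [[16,0,6],[0,0,0]],
    [[27,0,13],[0,0,0]],
    [[36,0,22],[0,0,0]],
    [[44,0,32],[0,0,0]],
    [[51,0,43],[0,0,0]],
    [[54,0,53],[0,0,0]],
    [[56,0,60],[0,0,0]],
    [[56,0,60],[0,0,0]],
    [[56,0,60],[0,0,0]],
  ],
)

```text
time: 14.18
eef_pos: [0.4868, -0.2603, 0.0867]
tool_rot: [0.403, -3.115, -0.001]
wrist_force: [-0.3, 0.3, 0.5]
finger_gap: 0.0001
```

Run:
```python
from h import *
go(hw(-.0073,0,.08),104.9)
```

```text
t 14.1833 row [1.2, -1.3, 6.7] [0.0, -0.0, -0.2] F [-0.3  0.3  0.5] gap 0.0001 y ang 104.75 pos [ 0.4868 -0.2603  0.0867] q [ 0.34  0.59  0.05  1.9  -0.05  0.65  2.26]
```

Press down in small increments, watching the force.

play_rows(
  steps=[
    [[0,0,2],[0,0,0]],
    [[0,0,4],[0,0,0]],
    [[0,0,6],[0,0,0]],
    [[0,0,6],[0,0,0]],
  ],
)

```text
time: 14.52
eef_pos: [0.4869, -0.2604, 0.0808]
tool_rot: [-0.403, 3.116, -0.0]
wrist_force: [-0.9, 0.7, 0.7]
finger_gap: 0.0
```

play_rows(
  steps=[
    [[0,0,2],[0,0,0]],
    [[0,0,4],[0,0,0]],
    [[0,0,5],[0,0,0]],
    [[0,0,5],[0,0,0]],
  ],
)

```text
time: 14.85
eef_pos: [0.4868, -0.2605, 0.0762]
tool_rot: [-0.403, 3.116, -0.0]
wrist_force: [-2.9, 0.2, 7.6]
finger_gap: 0.0003
```

play_rows(
  steps=[
    [[0,0,0.8],[0,0,0]],
    [[0,0,0.8],[0,0,0]],
    [[0,0,0.8],[0,0,0]],
  ],
)

```text
time: 15.1
eef_pos: [0.4869, -0.2606, 0.076]
tool_rot: [-0.403, 3.115, -0.0]
wrist_force: [-5.8, 2.5, 19.2]
finger_gap: 0.0002
```

play_rows(
  steps=[
    [[0,0,-40],[0,0,0]],
    [[0,0,-80],[0,0,0]],
    [[0,0,-120],[0,0,0]],
    [[0,0,-160],[0,0,0]],
    [[0,0,-190],[0,0,0]],
    [[0,0,-190],[0,0,0]],
    [[0,0,-190],[0,0,0]],
    [[0,0,-190],[0,0,0]],
  ],
  hand=1,
)

```text
time: 15.77
eef_pos: [0.4866, -0.2603, 0.2646]
tool_rot: [0.403, -3.115, -0.001]
wrist_force: [0.7, -0.1, -0.9]
finger_gap: 0.0856
```

Run:
```python
from h import *
go([.511,.246,.27],1.35)
a=snap('wrist','w8')['pixels'];b=snap('scene','s8')['pixels']
W=np.zeros((600,800,3),np.uint8);W[:400]=cv2.resize(a[60:320,80:600],(800,400));W[300:,500:]=cv2.resize(b[130:280,80:230],(300,300))
cv2.imwrite('pics/m8.png',cv2.convertScaleAbs(W,alpha=1.2,beta=5))
```

```text
t 15.7667 row [-152.5, 483.4, -5.2] [-0.0, -0.0, 103.4] F [ 0.7 -0.1 -0.9] gap 0.0856 y ang 104.75 pos [ 0.4866 -0.2603  0.2646] q [ 0.32  0.36  0.08  1.75 -0.03  1.04  2.24]
```

View pics/m8.png

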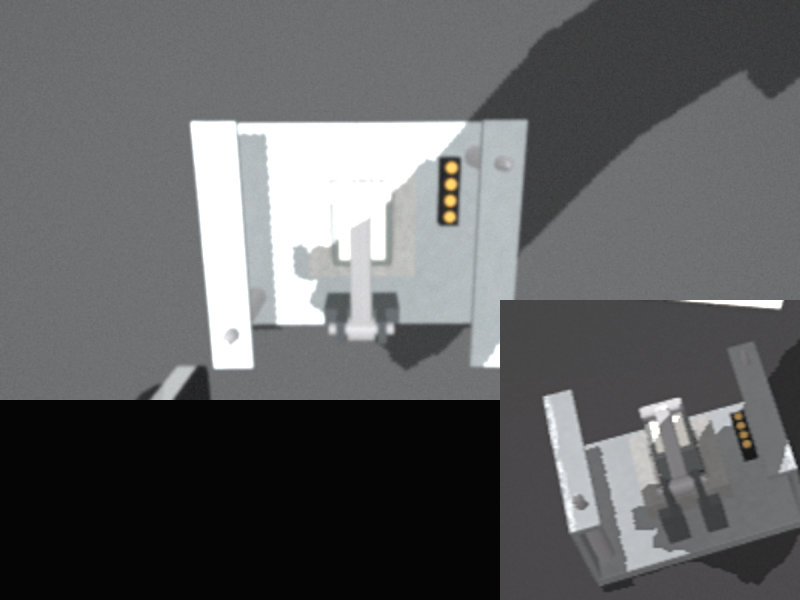

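play_rows(
  steps=[
    [[-152.5,483.4,-5],[0,0,103.4]],
    [[-152.5,483.4,-5],[0,0,103.4]],
    [[-152.5,483.4,-5],[0,0,103.4]],
    [[-152.5,483.4,-5],[0,0,103.4]],
    [[-152.5,483.4,-5],[0,0,103.4]],
    [[-152.5,483.4,-5],[0,0,103.4]],
    [[-152.5,483.4,-5],[0,0,103.4]],
    [[-152.5,483.4,-5],[0,0,103.4]],
    [[-152.5,483.4,-5],[0,0,103.4]],
    [[-152.5,483.4,-5],[0,0,103.4]],
    [[-152.5,483.4,-5],[0,0,103.4]],
    [[-152.5,483.4,-5],[0,0,103.4]],
    [[-152.5,483.4,-5],[0,0,103.4]],
    [[-152.5,483.4,-5],[0,0,103.4]],
    [[-152.5,483.4,-5],[0,0,103.4]],
    [[-152.5,483.4,-5],[0,0,103.4]],
    [[-152.5,483.4,-5],[0,0,103.4]],
    [[-152.5,483.4,-5],[0,0,103.4]],
    [[-152.5,483.4,-5],[0,0,103.4]],
    [[-152.5,483.4,-5],[0,0,103.4]],
  ],
)

```text
time: 17.53
eef_pos: [0.5113, 0.2454, 0.27]
tool_rot: [-2.192, -2.25, 0.001]
wrist_force: [-0.4, 0.4, 0.6]
finger_gap: 0.0853
```

Run:
```python
from f import *
d=lambda x,y:(x/1.5385+80,y/1.5385+60)
fl=[((-.08,-.1,.092),d(191,121)),((-.08,.1,.092),d(527,120)),((.08,-.1,.092),d(214,369)),((-.08,-.074,.092),d(238,121)),((-.08,.074,.092),d(482,120)),((.08,-.074,.092),d(253,368)),((.08,.074,.092),d(471,366))]
for z in(True,False):hfit('w8',fl,z)
for zt in(.1,.109):hfit('w8',[((-.055,.086,zt),d(504,163)),((.055,-.086,zt),d(232,336))],False)
go([.511,.2487,.27],1.35)
im=snap('wrist','w9')['pixels']
# white plate: mask, min area rect; dark holes inside
g=cv2.cvtColor(im,cv2.COLOR_BGR2GRAY); _,m=cv2.threshold(g,0,255,cv2.THRESH_OTSU); print(_)
c=max(cv2.findContours(m,cv2.RETR_EXTERNAL,cv2.CHAIN_APPROX_NONE)[0],key=cv2.contourArea); print(cv2.contourArea(c),cv2.boundingRect(c),cv2.approxPolyDP(c,8,True).reshape(-1,2).tolist())
n,l,st,ce=cv2.connectedComponentsWithStats(255-m)
for i in range(1,n):
    if 20<st[i,4]<3000: print(st[i].tolist(),ce[i].round(1),ray('w9',ce[i],.005).round(4))
for p in((-.055,.086),(.055,-.086)):print('pred',proj('w9',[*(np.array([.511,.2487])+p@R.from_euler('z',1.35,degrees=True).as_matrix()[:2,:2].T),.005]).round(1))
```

```text
w8 True [ 0.4934 -0.2613] 15.17 z -0.001 [0.3, 0.7, 0.3, -0.1, 0.4, -1.0, -1.8, 0.5, 1.2, 0.1, -0.1, -0.4, -0.4, 0.0]
w8 False [ 0.4933 -0.2613] 15.17 z 0.0 [0.0, 0.5, 0.7, -0.2, 0.2, -0.6, -2.1, 0.3, 1.5, -0.0, -0.3, -0.1, -0.1, 0.4]
w8 False [ 0.4924 -0.261 ] 15.35 z 0.0 [1.1, -0.6, -1.3, 1.0]
w8 False [ 0.4909 -0.2617] 15.4 z 0.0 [3.5, -2.0, -3.9, 3.1]
t 17.5333 row [3.3, -0.2, -0.0] [-0.0, 0.0, 0.1] F [-0.4  0.4  0.6] gap 0.0853 y ang 1.49 pos [0.5113 0.2454 0.27  ] q [-0.71  0.39  0.22  1.71 -0.09  1.06 -0.44]
103.0
19816.5 (253, 113, 131, 164) [[254, 113], [261, 276], [375, 276], [383, 115]]
[0, 0, 10, 15, 91] [3.1 6.7] [0.1727 0.4462 0.005 ]
[64, 0, 10, 10, 28] [68.2  4.6] [0.2422 0.4501 0.005 ]
[27, 6, 19, 26, 147] [38.  17.3] [0.2078 0.4373 0.005 ]
[0, 22, 23, 23, 152] [11.9 33.6] [0.1764 0.421  0.005 ]
[9, 43, 18, 12, 53] [17.3 48.1] [0.1792 0.4071 0.005 ]
[267, 122, 9, 10, 74] [271.1 126.5] [0.4561 0.3332 0.005 ]
[314, 163, 10, 78, 497] [317.9 204.7] [0.5129 0.243  0.005 ]
[357, 262, 8, 7, 44] [360.2 265.2] [0.5703 0.1651 0.005 ]
pred [269.3 126.2]
pred [358.5 265.9]
```

play_rows(
  steps=[
    [[3.8,1.4,40],[0,0,0]],
    [[3.8,1.4,80],[0,0,0]],
    [[3.8,1.4,120],[0,0,0]],
    [[3.8,1.4,160],[0,0,0]],
    [[3.8,1.4,200],[0,0,0]],
    [[3.8,1.4,230],[0,0,0]],
    [[3.8,1.4,245],[0,0,0]],
    [[3.8,1.4,252],[0,0,0]],
    [[3.8,1.4,260],[0,0,0]],
    [[3.8,1.4,260],[0,0,0]],
    [[3.8,1.4,260],[0,0,0]],
    [[3.8,1.4,260],[0,0,0]],
  ],
)

```text
time: 18.58
eef_pos: [0.5133, 0.2499, 0.0114]
tool_rot: [2.195, 2.247, 0.003]
wrist_force: [1.3, 0.5, -0.5]
finger_gap: 0.085
```

Run:
```python
from h import *
go([.5127,.2492,.010],1.5)
```

```text
t 18.5833 row [-0.7, -0.6, 1.4] [0.1, -0.0, -0.1] F [ 1.3  0.5 -0.5] gap 0.085 y ang 1.35 pos [0.5133 0.2499 0.0114] q [-0.65  0.74  0.13  1.88 -0.17  0.52 -0.38]
```

play_rows(
  steps=[
    [[0,0,0],[0,0,0]],
    [[0,0,0],[0,0,0]],
    [[0,0,0],[0,0,0]],
    [[0,0,0],[0,0,0]],
    [[0,0,0],[0,0,0]],
    [[0,0,0],[0,0,0]],
    [[0,0,0],[0,0,0]],
    [[0,0,0],[0,0,0]],
    [[0,0,0],[0,0,0]],
    [[0,0,0],[0,0,0]],
    [[0,0,0],[0,0,0]],
  ],
  hand=-1,
  grip_force=80,
)

```text
time: 19.5
eef_pos: [0.5126, 0.2497, 0.0105]
tool_rot: [-2.195, -2.247, -0.0]
wrist_force: [-2.5, -0.7, 6.7]
finger_gap: 0.0104
```

play_rows(
  steps=[
    [[0,0,-10],[0,0,0]],
    [[0,0,-30],[0,0,0]],
    [[0,0,-70],[0,0,0]],
    [[0,0,-110],[0,0,0]],
    [[0,0,-150],[0,0,0]],
    [[0,0,-190],[0,0,0]],
    [[0,0,-210],[0,0,0]],
    [[0,0,-210],[0,0,0]],
    [[0,0,-210],[0,0,0]],
    [[0,0,-210],[0,0,0]],
  ],
)

```text
time: 20.33
eef_pos: [0.5119, 0.2494, 0.2194]
tool_rot: [-2.195, -2.247, 0.002]
wrist_force: [-0.0, -0.2, -3.1]
finger_gap: 0.0103
```

```bash
cat >> h.py <<'E'
H=np.array([.4931,-.2611,0]); HM=R.from_euler('z',15.15,degrees=True).as_matrix()
E
python3 - <<'E'
from h import *
go(hw(0,0,.22),15.0)
im=snap('wrist','w10')['pixels']; cv2.imwrite('pics/w10.png',im)
g=cv2.cvtColor(im,cv2.COLOR_BGR2GRAY); m=(g>100).astype(np.uint8)*255
c=max(cv2.findContours(m,cv2.RETR_EXTERNAL,cv2.CHAIN_APPROX_NONE)[0],key=cv2.contourArea); print(cv2.contourArea(c),cv2.boundingRect(c),cv2.approxPolyDP(c,6,True).reshape(-1,2).tolist())
n,l,st,ce=cv2.connectedComponentsWithStats(255-m)
for i in range(1,n):
    if 60<st[i,4]<3000: print(st[i].tolist(),ce[i].round(1),[ray('w10',ce[i],z).round(4).tolist() for z in(.19,.2,.21)])
E
```

```text
t 20.3333 row [-509.9, -30.9, -0.2] [-0.1, 0.0, -13.7] F [-0.  -0.2 -3.1] gap 0.0103 y ang 1.35 pos [0.5119 0.2494 0.2194] q [-0.71  0.44  0.21  1.76 -0.11  0.95 -0.43]
77095.5 (140, 73, 355, 278) [[140, 74], [178, 349], [213, 331], [237, 341], [257, 335], [272, 300], [302, 283], [307, 203], [330, 206], [332, 281], [363, 301], [379, 337], [398, 341], [403, 332], [421, 331], [459, 349], [493, 73]]
[0, 0, 22, 46, 398] [ 7.4 18.4] [[0.3651, 0.3726, 0.19], [0.3732, 0.3697, 0.2], [0.3812, 0.3668, 0.21]]
[24, 0, 26, 15, 122] [33.5  4. ] [[0.3785, 0.3787, 0.19], [0.3859, 0.3755, 0.2], [0.3932, 0.3723, 0.21]]
[179, 95, 27, 30, 629] [191.9 109.3] [[0.4481, 0.3349, 0.19], [0.4516, 0.3341, 0.2], [0.4551, 0.3333, 0.21]]
```

```bash
cat > c.py <<'E'
from h import *
def cpose(f,obs):
    d=np.load('pics/'+f+'.npz');K,T=d['K'],d['T']
    P=np.array([(x,y,5.) for x,y,_,_ in obs])/1e3; U=np.array([(u,v) for _,_,u,v in obs],float)
    ok,r,t=cv2.solvePnP(P,U,K,None,flags=cv2.SOLVEPNP_SQPNP); ok,r,t=cv2.solvePnP(P,U,K,None,r,t,True)
    e=cv2.projectPoints(P,r,t,K,None)[0].reshape(-1,2)-U
    M=T[:3,:3]@cv2.Rodrigues(r)[0]; print('pos',(T[:3,:3]@t.ravel()+T[:3,3]).round(4),'zyx deg',R.from_matrix(M).as_euler('ZYX',degrees=True).round(2),'res',e.round(1).tolist())
E
python3 - <<'E'
from c import *
cpose('w10',[(-75,100,140,73.5),(75,100,493.5,73),(-75,-100,178,349.5),(75,-100,459.5,349.5),(-55,86,191.9,109.3)])
cpose('w10',[(-75,100,140,73.5),(75,100,493.5,73),(-75,-100,178,349.5),(75,-100,459.5,349.5)])
E
```

```text
pos [0.5129 0.2574 0.177 ] zyx deg [ 1.8  -0.23 19.34] res [[-3.0, -3.1], [2.7, -5.6], [42.1, 11.8], [-41.8, 11.2], [0.2, -4.3]]
pos [0.5128 0.258  0.1769] zyx deg [ 1.62 -0.23 18.94] res [[-2.0, -5.7], [2.6, -7.0], [41.3, 11.5], [-42.1, 11.5]]
```

Run:
```python
from h import *
for roll in(-6,0,6):
  M=(R.from_euler('z',1.4,degrees=True)*R.from_euler('x',roll,degrees=True)).as_matrix()
  print(roll,[proj('w10',M@(np.array([x,y,-30.])/1e3)+[.5129,.2492,.209+.035]).round(0).tolist() for x,y in((-75,100),(75,100),(-75,-100),(75,-100),(-55,86),(-75,-20))])
im=cv2.imread('pics/w10.png'); cv2.imwrite('pics/m10.png',im)
```

```text
-6 [[152.0, 85.0], [483.0, 85.0], [183.0, 468.0], [452.0, 468.0], [198.0, 118.0], [172.0, 333.0]]
0 [[139.0, 72.0], [496.0, 72.0], [189.0, 448.0], [446.0, 448.0], [190.0, 107.0], [173.0, 326.0]]
6 [[125.0, 59.0], [511.0, 59.0], [195.0, 428.0], [440.0, 429.0], [181.0, 98.0], [174.0, 318.0]]
```

View pics/m10.png

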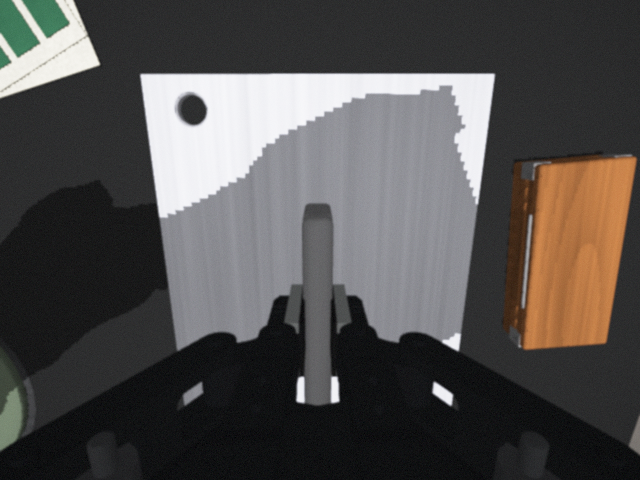

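play_rows(
  steps=[
    [[-10,0,0],[0,0,0]],
    [[-30,-1,0],[0,0,-1]],
    [[-55,-3,0],[0,0,-2]],
    [[-85,-5,0],[0,0,-3]],
    [[-115,-7,0],[0,0,-4]],
    [[-145,-9,0],[0,0,-5]],
    [[-175,-11,0],[0,0,-6]],
    [[-205,-13,0],[0,0,-7]],
    [[-235,-15,0],[0,0,-8]],
    [[-265,-17,0],[0,0,-9]],
    [[-295,-19,0],[0,0,-10]],
    [[-325,-21,0],[0,0,-11]],
    [[-355,-23,0],[0,0,-12]],
    [[-385,-25,0],[0,0,-13]],
    [[-415,-27,0],[0,0,-13.7]],
    [[-445,-29,0],[0,0,-13.7]],
    [[-470,-30,0],[0,0,-13.7]],
    [[-490,-31,0],[0,0,-13.7]],
    [[-504,-31,0],[0,0,-13.7]],
    [[-510,-31,0],[0,0,-13.7]],
  ],
)

```text
time: 22.05
eef_pos: [0.4921, -0.2635, 0.2192]
tool_rot: [-1.914, -2.489, 0.002]
wrist_force: [-0.6, 0.2, -3.4]
finger_gap: 0.0099
```

play_rows(
  steps=[
    [[0,0,20],[0,0,0]],
    [[0,0,40],[0,0,0]],
    [[0,0,60],[0,0,0]],
    [[0,0,70],[0,0,0]],
    [[0,0,75],[0,0,0]],
    [[0,0,75],[0,0,0]],
    [[0,0,75],[0,0,0]],
  ],
)

```text
time: 22.63
eef_pos: [0.4937, -0.261, 0.1457]
tool_rot: [1.911, 2.493, -0.0]
wrist_force: [-0.5, -0.2, -3.5]
finger_gap: 0.01
```

Run:
```python
from h import *
go(hw(0,0,.1025),15.0)
for n in('wrist','top','scene'): snap(n,n[0]+'11')
h=hw(-.055,.086,.109)
for f in('w11','t11','s11'): print(f,[(k,proj(f,hw(*p)).round(1).tolist()) for k,p in dict(pa=(-.055,.086,.109),hole_a=(-.055,.086,.139),c1=(-.075,.1,.139),c2=(.075,.1,.139),hb=(.055,-.086,.139)).items()])
g=cv2.cvtColor(cv2.imread('pics/w11.png'),cv2.COLOR_BGR2GRAY); m=(g<75).astype(np.uint8)*255
n,l,st,ce=cv2.connectedComponentsWithStats(m)
for i in range(1,n):
    if 200<st[i,4]<2500: print(st[i].tolist(),ce[i].round(1))
a=g[80:150,150:240]; W=cv2.resize(cv2.imread('pics/w11.png')[60:260,120:320],(600,600),interpolation=cv2.INTER_CUBIC); cv2.imwrite('pics/m11.png',W)
```

```text
t 22.6333 row [0.1, -0.6, 43.2] [0.0, 0.0, 0.0] F [-0.5 -0.2 -3.5] gap 0.01 y ang 15.05 pos [ 0.4937 -0.261   0.1457] q [ 0.19  0.53  0.26  1.86 -0.19  0.78  0.81]
w11 [('pa', [208.3, 112.3]), ('hole_a', [187.1, 106.4]), ('c1', [136.4, 71.1]), ('c2', [490.2, 70.8]), ('hb', [410.0, 425.9])]
t11 [('pa', [436.7, 347.8]), ('hole_a', [440.6, 349.0]), ('c1', [436.1, 363.4]), ('c2', [408.9, 274.9]), ('hb', [519.1, 256.1])]
s11 [('pa', [200.5, 155.8]), ('hole_a', [197.7, 144.7]), ('c1', [202.6, 135.2]), ('c2', [223.5, 195.7]), ('hb', [112.4, 217.3])]
```

play_rows(
  steps=[
    [[0,-0.6,10],[0,0,0]],
    [[0,-0.6,18],[0,0,0]],
    [[0,-0.6,23],[0,0,0]],
    [[0,-0.6,26],[0,0,0]],
    [[0,-0.6,28],[0,0,0]],
    [[0,-0.6,28],[0,0,0]],
  ],
)

```text
time: 23.28
eef_pos: [0.4928, -0.2611, 0.1167]
tool_rot: [-1.911, -2.493, 0.0]
wrist_force: [-0.3, 0.7, -3.8]
finger_gap: 0.0103
```

play_rows(
  steps=[
    [[0,0,1],[0,0,0]],
    [[0,0,2],[0,0,0]],
    [[0,0,3],[0,0,0]],
    [[0,0,3],[0,0,0]],
  ],
)

```text
time: 23.62
eef_pos: [0.493, -0.2611, 0.1142]
tool_rot: [1.911, 2.493, 0.0]
wrist_force: [-0.4, -0.5, -3.0]
finger_gap: 0.0102
```

play_rows(
  steps=[
    [[0,0,1.5],[0,0,0]],
    [[0,0,3],[0,0,0]],
    [[0,0,4.5],[0,0,0]],
    [[0,0,6],[0,0,0]],
    [[0,0,6],[0,0,0]],
  ],
)

```text
time: 24.03
eef_pos: [0.4928, -0.261, 0.1079]
tool_rot: [-1.911, -2.493, 0.0]
wrist_force: [1.5, -0.4, -2.9]
finger_gap: 0.0101
```

play_rows(
  steps=[
    [[0,0,1.5],[0,0,0]],
    [[0,0,3],[0,0,0]],
    [[0,0,4.5],[0,0,0]],
    [[0,0,4.5],[0,0,0]],
  ],
)

```text
time: 24.37
eef_pos: [0.4929, -0.261, 0.1034]
tool_rot: [-1.911, -2.493, 0.0]
wrist_force: [-0.1, 0.1, -4.2]
finger_gap: 0.0104
```

play_rows(
  steps=[
    [[0,0,0.7],[0,0,0]],
    [[0,0,1.4],[0,0,0]],
    [[0,0,1.8],[0,0,0]],
    [[0,0,1.8],[0,0,0]],
  ],
)

```text
time: 24.7
eef_pos: [0.493, -0.2611, 0.1025]
tool_rot: [1.912, 2.493, 0.0]
wrist_force: [-3.1, 2.1, 9.7]
finger_gap: 0.0104
```

play_rows(
  steps=[
    [[0,0,0],[0,0,0]],
    [[0,0,0],[0,0,0]],
    [[0,0,0],[0,0,0]],
    [[0,0,0],[0,0,0]],
    [[0,0,0],[0,0,0]],
    [[0,0,0],[0,0,0]],
    [[0,0,0],[0,0,0]],
    [[0,0,0],[0,0,0]],
  ],
  hand=1,
)

```text
time: 25.37
eef_pos: [0.493, -0.2611, 0.1019]
tool_rot: [1.912, 2.493, -0.0]
wrist_force: [0.1, -0.5, 0.2]
finger_gap: 0.0855
```

play_rows(
  steps=[
    [[0,0,-20],[0,0,0]],
    [[0,0,-50],[0,0,0]],
    [[0,0,-90],[0,0,0]],
    [[0,0,-130],[0,0,0]],
    [[0,0,-170],[0,0,0]],
    [[0,0,-200],[0,0,0]],
    [[0,0,-200],[0,0,0]],
    [[0,0,-200],[0,0,0]],
    [[0,0,-200],[0,0,0]],
  ],
)

```text
time: 26.12
eef_pos: [0.4927, -0.2609, 0.3014]
tool_rot: [-1.911, -2.493, 0.0]
wrist_force: [-0.8, -0.0, -0.5]
finger_gap: 0.0851
```

Run:
```python
from c import *
go(hw(0,0,.3),15)
im=snap('wrist','w12')['pixels']; g=cv2.cvtColor(im,cv2.COLOR_BGR2GRAY)
for T in(90,130,170):
  m=(g>T).astype(np.uint8)*255
  c=max(cv2.findContours(m,cv2.RETR_EXTERNAL,cv2.CHAIN_APPROX_NONE)[0],key=cv2.contourArea); print(T,cv2.contourArea(c),cv2.boundingRect(c),cv2.approxPolyDP(c,5,True).reshape(-1,2).tolist())
print('pred top corners',[proj('w12',hw(x/1e3,y/1e3,.097)).round(1).tolist() for x,y in((-75,100),(75,100),(75,-100),(-75,-100))])
print('pred if 17 mm high',[proj('w12',hw(x/1e3,y/1e3,.114)).round(1).tolist() for x,y in((-75,100),(75,100),(75,-100),(-75,-100))])
```

```text
t 26.1167 row [-0.3, 0.3, 1.4] [-0.0, -0.0, 0.1] F [-0.8 -0.  -0.5] gap 0.0851 y ang 15.05 pos [ 0.4927 -0.2609  0.3014] q [ 0.14  0.35  0.32  1.69 -0.12  1.12  0.76]
90 28791.0 (0, 3, 154, 282) [[0, 3], [0, 249], [85, 284], [153, 82]]
130 28583.0 (0, 4, 153, 281) [[0, 4], [0, 248], [85, 284], [152, 81]]
170 28370.0 (0, 4, 153, 280) [[0, 4], [0, 248], [85, 283], [152, 82]]
pred top corners [[240.3, 112.4], [393.0, 112.3], [382.3, 298.5], [251.4, 298.5]]
pred if 17 mm high [[236.3, 110.8], [396.9, 110.7], [385.2, 305.3], [248.5, 305.3]]
```

Run:
```python
from h import *
g=cv2.cvtColor(cv2.imread('pics/w12.png'),cv2.COLOR_BGR2GRAY)
print('row130',g[130,225:255].tolist(),g[130,380:410].tolist())
print('row270',g[270,235:265].tolist(),g[270,370:400].tolist())
print('col350',g[100:125,350].tolist(),g[285:312,365].tolist())
print('col275',g[100:125,275].tolist(),g[285:312,265].tolist())
for k,p in dict(pa=(-.055,.086,.1),pb=(.055,-.086,.1)).items():
  u,v=proj('w12',hw(*p)).round().astype(int); print(k,u,v); print(g[v-12:v+13:2,u-12:u+13:2])
print('flange corners pred',[proj('w12',hw(x/1e3,y/1e3,.092)).round(1).tolist() for x,y in((-80,100),(80,100),(80,-100),(-80,-100))])
```

```text
row130 [50, 46, 47, 46, 46, 47, 43, 48, 46, 39, 44, 57, 85, 126, 148, 150, 145, 138, 142, 140, 137, 140, 142, 143, 137, 140, 140, 140, 143, 141] [139, 138, 140, 139, 139, 141, 140, 142, 144, 141, 143, 142, 130, 111, 90, 76, 61, 50, 42, 47, 44, 44, 41, 46, 42, 48, 42, 47, 48, 45]
row270 [45, 45, 42, 43, 48, 42, 44, 46, 43, 43, 48, 48, 43, 43, 63, 135, 208, 236, 240, 240, 240, 241, 243, 243, 242, 240, 241, 240, 241, 241] [242, 240, 239, 239, 235, 238, 239, 241, 241, 240, 239, 239, 241, 240, 225, 154, 73, 42, 48, 43, 44, 43, 48, 46, 49, 40, 44, 47, 46, 48]
col350 [20, 26, 18, 20, 21, 21, 30, 27, 26, 25, 23, 22, 30, 78, 118, 135, 142, 143, 148, 141, 145, 137, 143, 141, 142] [78, 82, 86, 93, 96, 102, 112, 136, 185, 230, 239, 241, 242, 234, 182, 100, 50, 45, 45, 53, 47, 44, 45, 48, 45, 45, 41]
col275 [26, 19, 23, 27, 18, 23, 25, 25, 20, 22, 24, 19, 28, 72, 120, 139, 144, 143, 142, 143, 145, 145, 140, 141, 146] [239, 240, 240, 239, 240, 240, 239, 238, 239, 239, 239, 238, 239, 230, 180, 106, 55, 43, 46, 46, 47, 46, 41, 44, 43, 47, 46]
pa 261 127
[[138 138 140 142 136 139 139 142 140 140 142 
[... 781 characters left out ...]
 240 240]
 [243 241 241 243 241 240 242 240 242 240 236 241 241]
 [242 242 241 241 236 211 188 212 236 239 237 241 241]
 [242 242 242 236 169  95  80 106 180 231 237 240 240]
 [243 242 242 211  96  81  79  82 143 210 239 242 241]
 [243 240 240 200  97  90  91  86 123 204 239 241 242]
 [243 241 241 214 114  91 104 102 140 224 238 241 241]
 [242 240 243 239 209 138 161 186 222 237 240 241 242]
 [242 241 240 242 240 231 231 236 240 238 240 241 241]
 [243 242 243 242 242 241 241 242 240 238 238 241 240]
 [237 234 234 236 236 233 232 234 235 231 233 236 234]
 [101  96 100  99 101 101 100  98 100  94 101  99  95]]
flange corners pred [[236.3, 112.8], [397.0, 112.7], [385.8, 296.6], [247.9, 296.7]]
```

```bash
python3 -c "
from h import *
ctrl.sign_off(); s=ctrl.sense(); print(s['time'],s['wrist_force'])"
```

```text
the job is handed in; nothing more can be done
the job is handed in; nothing more can be done
```

The control unit is closed up and I handed the job in at about 26 s of the 69 s allowed; no verdict is reported.

**What I did**
- **Module:** I lowered it into the socket until it met the pocket floor, with a firm push (28 N) to confirm it was home, then let go.
- **Latch:** I pushed the arm over with closed fingers and pressed it down onto its stop, up to 19 N. The picture afterwards shows it lying level over the module.
- **Cover:** I lowered it by its handle onto both pins and felt no contact force until it met the flanges at the expected height. I then released it and raised the arm 200 mm clear.

**Last checks**
- The final wrist picture puts the cover's edges within about 1–2 pixels of where a flush cover should be. One still resting on the pin tips would show its near edge about 6 pixels away from what I measured.
- Both holes appear where the pins should be, and the force on the gripper was back to about zero.

**What went wrong or stayed unchecked**
- The first try at gripping the module closed on nothing and did not disturb it. The fingertips turned out to be about 10 mm behind the tool point, not 22 mm ahead as the description says. I worked from the measured value after that.
- The guide pins measured slightly lower than their given height, which I put down to their taper.
- After the cover went on, I could no longer see the module and latch, so I checked them only before that.
- I kept clear of the wooden case, ring gauge and V-block but did not measure their positions again at the end.

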